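Peel the clinging cover off a stack of cell trays and show it over the light panel

TASK

The translucent blue formed cover on the stack of battery-cell trays has snapped on tight: take it by the thumb tab at its corner and lift that corner first, with the opposite corner still down, so that it peels off without the trays under it being lifted or dragged along. Then hold the cover out over the middle of the lit inspection panel, level and right side up, about 10 cm above the panel, so it can be checked for cracks. Finish while still holding it there (do not put it down or let go), and leave everything else on the bench as it is.

Things in the scene. Friction and masses are not known exactly. Their poses are not given: they have to be found in the camera images.
- cell_trays: Stack of three black trays full of cells, 124 x 152 mm (x, y), 68 mm high, 1.8 kg, standing loose on the bench. Origin under its centre, z up. The cover sits on its top rim. Three spring snap buttons near the corners of its 124 mm sides (none at the (+x, +y) corner) catch a lip in the cover's skirt; each lets go at about 3 to 4 N once the cover has risen some 5 mm there.
- cover_mid (a point): Centre (half-way up) of the translucent blue formed cover: 132 x 164 mm (x, y), 15 mm high, about 60 g, rigid, ridged top, with a 12 mm skirt that reaches down outside the top tray's walls with 1 to 3 mm play. At the start 63.5 mm above the trays' underside; axes along the trays' axes, z up.
- cover_tab (a point): Grip point of the cover's thumb tab (orange stripe): a bar 12 mm wide, 15 mm high, 36 mm long, sticking out level from the cover's (-x, -y) corner along (-1, -1) in the cover's frame, whose axes it shares. The point is 21 mm beyond the corner, at (-81, -97, +1) mm from cover_mid, half-way up the bar; at the start 64.5 mm above the bench, with free air beside and below it.
- cover_far (a point): The cover's corner opposite the tab, (+x, +y), at the foot of the skirt: (66, 82, -7.5) mm from cover_mid. At the start 56 mm above the trays' underside; the cover tips about this corner as it is peeled.
- panel_mid (a point): Centre of the lit white face of the inspection panel, a flat slab with a black rim, 180 x 240 mm (x and y), 10 mm high, fixed on the bench. z up.
- spare_cell_blue: Bystander: blue cell standing on end, 18 mm across, 65 mm high. Origin at its foot.
- spare_cell_purple: Bystander: purple cell standing on end, 18 mm across, 65 mm high. Origin at its foot.
- multimeter: Bystander: yellow and black multimeter lying flat, 85 x 165 x 37 mm. Origin under its centre.
- tape_roll: Bystander: roll of amber tape lying flat, 64 mm across, 19 mm high. Origin under its centre.
- nickel_coil: Bystander: coil of nickel strip lying flat, 90 mm across, 10 mm high. Origin under its centre.
- welded_pack: Bystander: welded pack of four cells wrapped in red, orange and white, 68 x 39 x 39 mm. Origin under its centre.
- side_cutters: Bystander: side cutters with red handles, lying flat, about 125 mm long (handles to -x), 15 mm high. Origin near the pivot.

How it is judged:
On the way, in this order (a step that is already met when the one before it is completed fails the run):
1. the tab corner is peeled up at least 15 mm while the opposite corner is still down on the trays (within 6 mm) (z of cover_tab in the frame of cell_trays above 0.0795 m and z of cover_far in the frame of cell_trays below 0.062 m), for 0.1 s.
2. the whole cover is off the trays (far corner more than 25 mm up) (z of cover_far in the frame of cell_trays above 0.081 m and z of cover_tab in the frame of cell_trays above 0.0895 m), for 0.1 s.
At the end, for the whole second after the job is handed in: The cover hangs in the gripper alone, still, its centre within 35 mm of the panel's centre seen from above and 60 to 140 mm above its face, within 10 degrees of level and right side up; the tray stack stands flat within 20 mm of its start (horizontal distance between cover_mid and panel_mid below 0.035 m and z of cover_mid in the frame of panel_mid between 0.06 and 0.14 m and angle between cover_mid's own z axis and vertical below 0.17 rad and contact force between cover and the fingers above 1 N and linear speed of cover below 0.03 m/s and contact force between cover and cell_trays below 0.1 N and angle between cell_trays's own z axis and vertical below 0.05 rad and distance of cell_trays from where it was at the start of the episode below 0.02 m); the arm keeps its last pose, push and grip.
It fails at once if the cell trays are lifted, tipped (3.5 degrees) or dragged more than 20 mm (distance of cell_trays from where it was at the start of the episode above 0.02 m or angle between cell_trays's own z axis and vertical above 0.06 rad).
It fails at once if a bystander is moved more than 20 mm or knocked over (distance of any of spare_cell_blue, spare_cell_purple, multimeter, tape_roll, nickel_coil, welded_pack, side_cutters from where it was at the start of the episode above 0.02 m or angle between any of spare_cell_blue, spare_cell_purple, multimeter, tape_roll, nickel_coil, welded_pack, side_cutters's own z axis and vertical above 0.3 rad).
It also fails if it takes over 48 s, if anything falls off the work surface, if the arm or the gripper's body presses on something with over 40 N, if the wrist force passes 120 N, or if a joint passes its speed limit or range.

ROBOT

A 7-joint arm with a two-finger parallel gripper is mounted at the origin on the work surface. World frame = base frame: x ahead of the robot, y to its left, z up, the work surface at z = 0. Lengths are in m, angles in rad, forces in N, time in s.
With the tool pointing down it reaches from about 0.4 to 0.85 m from the base axis. Payload 6.9 kg.
Tool frame: the origin (TCP) lies at the very end of the fingers, on their centre line; the grasp point (between the pads) lies 19 mm behind it (hold_point_z is the distance from the TCP to the grasp point, in m); z points along the fingers, y is the line along which they close (so a half turn about z gives the same grasp; the last joint's range is limited). The gripper opens to 85 mm and grips with 20 to 120 N. Pads are 22 mm wide; open, the fingers measure 114 mm over their backs; the gripper's body (76 mm by 85 mm) begins 54 mm behind the grasp point. The pads swing forward as they close: fully open they stand 13 mm farther back than shut.
Start: joints at [-1.173, 0.507, -0.238, 1.5, 0.126, 1.149, -0.155], TCP at [0.18, 0.598, 0.231] pointing down, gripper open.
Joint ranges: [-3.08, 3.08], [-0.24, 2.05], [-1.43, 1.35], [0, 2.5], [-1.52, 4.66], [0.17, 1.96], [-2.89, 2.89]. Speed limits (rad/s): [2.39, 2.39, 3.14, 3.14, 3.14, 3.14, 3.14].

INTERFACE

Orientations are given as [roll, pitch, yaw] about the fixed x, y, z axes, in that order (R = Rz(yaw) Ry(pitch) Rx(roll)).
In Python, from rig import state, grab_frame, get_calibration, job_done, hold_point_z gives the robot as it stands.
- The arm moves only by the shell command python3 -m creep 'ROWS'. ROWS is JSON, one flat list of numbers, 5 for each row, row after row: the shift along the tool's x, y, z in cm, then the turn about the tool's z in degrees, then the closure, from -1 (fully open) to 1 (shut). In form: [x, y, z, turn, gripper, x, y, z, turn, gripper, ...]. A call has 1 to 5 rows; each row is the pose to reach, as a shift and turn from the pose commanded when the call began, along the tool's axes at that moment; what a row does not reach only later rows make up. A row lasts 1/8 s, in which the tool goes at most 62.5 mm and 10.7 degrees, less where a joint would pass 70% of its speed; a pose out of reach is approached as far as the arm can. A call with a gripper value outside its range is refused whole. The fingers move at their own pace and stop on an object; the grip force is fixed at half the most. Time passes only in rows, so rows that repeat a pose let the fingers close. It gives the time, the measured TCP pose, the force, the opening and the grip force at its end, in the units of the state.
- state(): the state, without advancing time (a new reading comes with each control period).
- grab_frame(name): name is "scene" or "side" or "wrist"; returns the picture (400x640x3 uint8, red, green, blue); there is no depth.
- get_calibration(name): a dict with "fov_y" (degrees; the focal length in pixels is half the picture's height over the tangent of half this angle, whatever the lens; pixels are square), "cx", "cy" (the principal point, pixels), "distortion" ([k1, k2, p1, p2, k3] as OpenCV has them; the pictures are not rectified), "world_from_camera" (4x4, takes a point from camera to world coordinates). Camera axes: x right, y down, z forward; pixel columns grow to the right and rows downward; lengths in m; the calibration is good to about 2 mm. A picture is of the moment at which its call begins: read the wrist's pose just before it. get_calibration takes no time and is no camera call; for the wrist camera it gives the pose at the moment of the call.
- job_done(): hands the job in; it is judged then, once.
The state is a dict: "t": time; "qpos": joint angles; "dq": joint speeds; "effort": joint torques, N m; "tool_pos": TCP position; "tool_rot": TCP orientation; "contact_force": force on the tool from outside, world axes, zero at the start; "torque": the same for the moment, N m; "finger_gap": finger opening in m; "grip_force": force on a finger pad.
Only numpy, scipy, OpenCV 4.12 (cv2) and the standard library are available. Lean on these libraries where they do the work, as an engineer would, in place of code of your own. Each camera call takes 0.05 s, during which the arm holds its last target. There are 200 camera calls.

## Working session

There is one attempt and no reset: what is moved stays moved. The work goes in short steps, Python scripts to look and compute and a shell command to move; the robot and the scene stay as the last step left them, time stands still between calls to the robot, and variables do not carry over. Pictures are saved under pics/ and viewed, at most 10 in all, crops included, and the job is handed in when it is done.

```bash
mkdir -p pics
python3 - <<'E'
from rig import *
import cv2
s=state();print(s)
for n in("scene","side"):
    cv2.imwrite(f"pics/{n}0.png",grab_frame(n)[:,:,::-1]);c=get_calibration(n);print(n,c)
print(hold_point_z)
E
```

```text
{'t': 0.0, 'qpos': array([-1.17250825,  0.50835646, -0.23753069,  1.50114265,  0.12568669,
        1.148917  , -0.15479768]), 'dq': array([ 7.89914898e-05,  2.14071694e-03, -1.16200214e-03, -2.95028458e-03,
        1.72462651e-03, -1.71792101e-04,  1.90838672e-04]), 'effort': array([ 6.14117544e-04, -6.20591068e+01, -2.18631037e+00, -2.49642473e+01,
        1.26132651e-02,  1.20703544e-02,  1.73654388e-05]), 'tool_pos': array([0.18030909, 0.59788773, 0.23041493]), 'tool_rot': array([-3.13975785e+00,  2.05228417e-05,  2.84882504e+00]), 'contact_force': array([-0.50710735,  0.84179737,  0.3635088 ]), 'torque': array([ 0.01153947,  0.0197649 , -0.03462009]), 'grip_force': 0.0, 'finger_gap': 0.08509931842527636}
scene {'fov_y': 45.54584545295353, 'cx': 321.04625587572997, 'cy': 193.13440186011462, 'distortion': array([0.01098493, 0.        , 0.        , 0.        , 0.        ]), 'world_from_camera': array([[ 6.69425416e-01,  4.76468455e-01, -5.69953879e-01,
         1.38358854e+00],
       [ 7.42878351e-01, -4.30564005e-01,  5.12587937e-01,
        -7.12993506e-01],
       [-1.16964249e-03, -7.66545791e-01, -6.42188588e-01,
         9.74365225e-01],
       [ 0.00000000e+00,  0.00000000e+00,  0.00000000e+00,
         1.00000000e+00]])}
side {'fov_y': 45.594695053932945, 'cx': 318.6801859589759, 'cy': 203.1805506709261, 'distortion': array([-0.07895641,  0.        ,  0.        ,  0.        ,  0.        ]), 'world_from_camera': array([[ 0.98915463, -0.09670241,  0.11055208,  0.41342154],
       [-0.14484914, -0.51758168,  0.84328401, -1.17626416],
       [-0.02432787, -0.85015166, -0.52597558,  0.78893363],
       [ 0.        ,  0.        ,  0.        ,  1.        ]])}
0.0187
```

View pics/scene0.png

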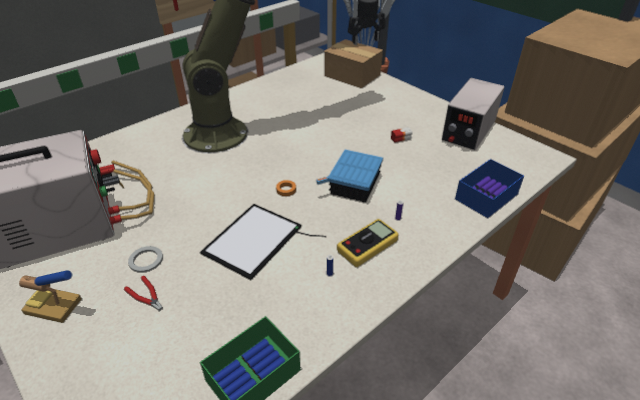

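View pics/side0.png

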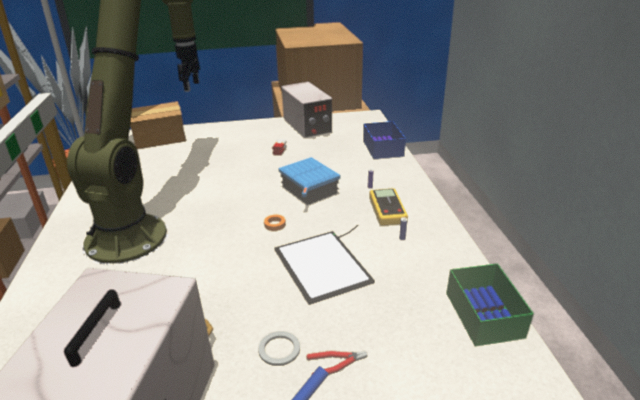

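The scene view shows the cover around (357,168) with its tab at about (322,181), and the panel around (252,240). In the side view the cover is around (309,173), the tab at about (307,190), and the panel around (323,264).

```bash
cat > h.py <<'E'
from rig import *
import cv2, numpy as np
def ray(n,px,c=None):
    c=c or get_calibration(n); f=200/np.tan(np.radians(c["fov_y"]/2))
    K=np.array([[f,0,c["cx"]],[0,f,c["cy"]],[0,0,1]])
    u=cv2.undistortPoints(np.float64(px).reshape(-1,1,2),K,c["distortion"])[:,0]
    T=c["world_from_camera"]; d=np.c_[u,np.ones(len(u))]@T[:3,:3].T
    return T[:3,3],d
def plane(n,px,z,c=None):
    o,d=ray(n,px,c); return o+d*((z-o[2])/d[:,2])[:,None]
def big(m):
    m=m.astype(np.uint8); k,l,s,_=cv2.connectedComponentsWithStats(m)
    return (l==1+np.argmax(s[1:,4])).astype(np.uint8)
def quad(m):
    c=max(cv2.findContours(m,0,2)[0],key=cv2.contourArea); h=cv2.convexHull(c)
    for e in np.arange(1,15,.5):
        q=cv2.approxPolyDP(h,e,True)
        if len(q)==4: return q[:,0].astype(float)
E
python3 - <<'E'
from h import *
for n,roi,pr in (("scene",(300,145,395,205),(195,200,310,280)),("side",(270,150,350,215),(270,225,380,305))):
    im=cv2.imread(f"pics/{n}0.png"); hsv=cv2.cvtColor(im,cv2.COLOR_BGR2HSV)
    M=np.zeros(im.shape[:2],bool); M[roi[1]:roi[3],roi[0]:roi[2]]=1
    b=big(M&(hsv[...,0]>95)&(hsv[...,0]<120)&(hsv[...,1]>110)&(hsv[...,2]>90))
    q=quad(b); print(n,"cover",q.tolist()); print(plane(n,q,.07).round(3))
    P=np.zeros(im.shape[:2],bool); P[pr[1]:pr[3],pr[0]:pr[2]]=1
    d=big(P&(hsv[...,2]<90)); 
    q=quad(d); p=plane(n,q,.010); print("panel",q.tolist(),p.round(3),p.mean(0))
    x0,y0,x1,y1=roi; cv2.imwrite(f"pics/crop_{n}.png",cv2.resize(im[y0:y1,x0:x1],None,fx=6,fy=6,interpolation=2))
a=cv2.imread("pics/crop_scene.png");b=cv2.imread("pics/crop_side.png")
h=max(a.shape[0],b.shape[0]);a=cv2.copyMakeBorder(a,0,h-a.shape[0],0,0,0);b=cv2.copyMakeBorder(b,0,h-b.shape[0],0,0,0)
cv2.imwrite("pics/crops.png",cv2.resize(np.hstack([a,b]),None,fx=.75,fy=.75))
E
```

```text
scene cover [[325.0, 179.0], [345.0, 150.0], [381.0, 158.0], [368.0, 187.0]]
[[0.539 0.063 0.07 ]
 [0.469 0.217 0.07 ]
 [0.58  0.272 0.07 ]
 [0.654 0.133 0.07 ]]
panel [[254.0, 204.0], [300.0, 227.0], [250.0, 279.0], [200.0, 252.0]] [[ 0.428 -0.131  0.01 ]
 [ 0.601 -0.091  0.01 ]
 [ 0.662 -0.312  0.01 ]
 [ 0.492 -0.358  0.01 ]] [ 0.54560928 -0.22306717  0.01      ]
side cover [[338.0, 175.0], [307.0, 186.0], [280.0, 169.0], [311.0, 158.0]]
[[0.649 0.133 0.07 ]
 [0.544 0.082 0.07 ]
 [0.471 0.21  0.07 ]
 [0.581 0.27  0.07 ]]Traceback (most recent call last):
  File "<stdin>", line 9, in <module>
  File "h.py", line 10, in plane
    o,d=ray(n,px,c); return o+d*((z-o[2])/d[:,2])[:,None]
        ~~~^^^^^^^^
  File "h.py", line 6, in ray
    u=cv2.undistortPoints(np.float64(px).reshape(-1,1,2),K,c["distortion"])[:,0]
                          ~~~~~~~~~~~~~~~~~~~~~~^^^^^^^^
ValueError: cannot reshape array of size 1 into shape (1,2)
```

Run:
```python
from h import *
L=[]
for n,roi in (("scene",(310,145,395,205)),("side",(270,150,350,215))):
    im=cv2.imread(f"pics/{n}0.png"); x0,y0,x1,y1=roi
    L.append(cv2.resize(im[y0:y1,x0:x1],(400,int(400*(y1-y0)/(x1-x0))),interpolation=2)[:280])
cv2.imwrite("pics/crops.png",np.hstack([cv2.copyMakeBorder(a,0,330-len(a),0,0,0) for a in L]))
A,B,C,D=[np.array(v) for v in ([.541,.075],[.6515,.133],[.5805,.271],[.470,.2135])]
x=(B-A)+(C-D);y=np.array([*(D-A+C-B)]); print(np.degrees(np.arctan2(x[1],x[0])),np.degrees(np.arctan2(y[1],y[0]))-90,(A+B+C+D)/4)
# panel white face in side view
im=cv2.imread("pics/side0.png"); m=np.zeros(im.shape[:2],bool); m[225:305,270:380]=1
q=quad(big(m&(im.max(2)<110)));print(q); 
if q is not None: p=plane("side",q,.01);print(p.round(3),p.mean(0))
```

```text
27.592667963519666 27.183326956594698 [0.56075  0.173125]
[[373. 281.]
 [309. 303.]
 [275. 249.]
 [341. 243.]]
[[ 0.656 -0.312  0.01 ]
 [ 0.491 -0.361  0.01 ]
 [ 0.427 -0.139  0.01 ]
 [ 0.607 -0.144  0.01 ]] [ 0.54514428 -0.23879949  0.01      ]
```

View pics/crops.png

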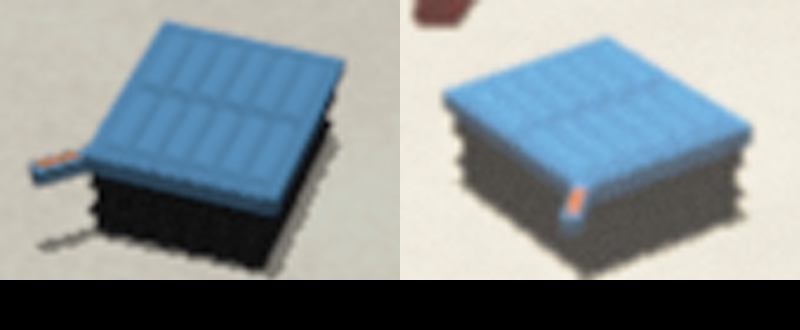

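```bash
python3 -m creep '[-4.7,-4,0,0,-1,-9.4,-8,0,0,-1,-14.1,-12,0,0,-1,-18.8,-16,0,0,-1,-23.5,-20,0,0,-1]'
python3 -m creep '[-4.7,-4,0,10,-1,-9.4,-8,0,20,-1,-14.1,-12,0,30,-1,-18.8,-16,0,40,-1,-23.5,-20,0,50,-1]'
python3 - <<'E'
from h import *
print(plane("scene",[[322.1,179]],.072),plane("side",[[305.2,190]],.072)); s=state(); print(s["t"],s["tool_pos"],s["tool_rot"],s["qpos"])
E
```

```text
t: 0.72
tool_pos: [0.3485, 0.3371, 0.2312]
tool_rot: [-3.141, 0.0, 2.849]
contact_force: [1.3, 0.9, 0.4]
finger_gap: 0.0853
grip_force: 0.0
t: 1.35
tool_pos: [0.5156, 0.078, 0.2312]
tool_rot: [3.142, -0.0, 1.971]
contact_force: [0.6, 0.5, -0.6]
finger_gap: 0.0861
grip_force: 0.0
[[0.53488889 0.05470645 0.072     ]] [[0.5351728  0.05506513 0.072     ]]
1.35 [0.51563143 0.07801683 0.23123811] [ 3.14158200e+00 -1.34711987e-04  1.97064881e+00] [-0.28140834  0.3450385   0.11778814  1.77364483 -0.04665973  1.02561979
  0.25355862]
```

```bash
python3 -m creep '[-1,0,0,10,-1,-2,0.3,0,20,-1,-3.2,0.6,0,30,-1,-3.2,0.6,0,40,-1,-3.2,0.6,0,41,-1]'
python3 - <<'E'
from h import *
s=state();print(s["tool_pos"],s["tool_rot"]);c=get_calibration("wrist");print(c)
cv2.imwrite("pics/w1.png",grab_frame("wrist")[:,:,::-1])
E
```

```text
t: 1.98
tool_pos: [0.5328, 0.0528, 0.2309]
tool_rot: [-3.141, 0.001, 1.261]
contact_force: [-0.4, 0.5, -0.3]
finger_gap: 0.0855
grip_force: 0.0
[0.5328296  0.05276321 0.23089364] [-3.14082618e+00  6.13106752e-04  1.26080675e+00]
{'fov_y': 66.01547664561942, 'cx': 322.2330473504407, 'cy': 197.48570846373426, 'distortion': array([-0.04286412,  0.        ,  0.        ,  0.        ,  0.        ]), 'world_from_camera': array([[ 9.52605454e-01, -2.90871908e-01, -8.90863781e-02,
         5.56302804e-01],
       [-3.04207727e-01, -9.11526967e-01, -2.76724136e-01,
         1.23169180e-01],
       [-7.13358311e-04,  2.90709686e-01, -9.56811042e-01,
         3.72901373e-01],
       [ 0.00000000e+00,  0.00000000e+00,  0.00000000e+00,
         1.00000000e+00]])}
```

View pics/w1.png

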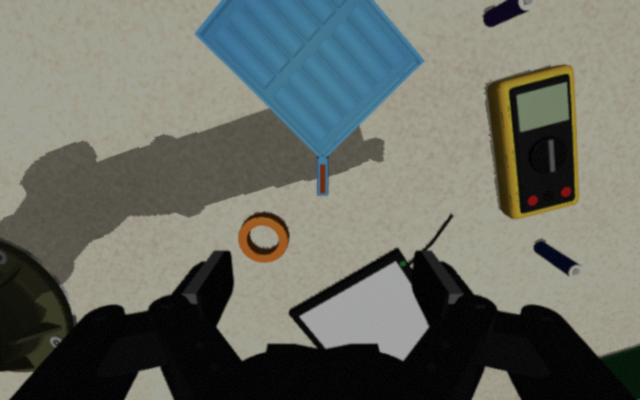

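The wrist view shows the tab running from the cover corner at (323,157) to its tip at (322,195). The tape roll is at (264,238), to the left of the tab.

Run:
```python
from h import *
im=cv2.imread("pics/w1.png");hsv=cv2.cvtColor(im,cv2.COLOR_BGR2HSV)
m=np.zeros((400,640),bool);m[150:205,300:345]=1
r=m&((hsv[...,0]<20)|(hsv[...,0]>170))&(hsv[...,1]>100); ys,xs=np.nonzero(r); print(len(xs),xs.mean(),ys.mean(),ys.min(),ys.max(),xs.min(),xs.max())
c=get_calibration("wrist")
p=plane("wrist",[[xs.mean(),ys.mean()],[xs[ys<ys.mean()].mean(),ys[ys<ys.mean()].mean()],[xs[ys>ys.mean()].mean(),ys[ys>ys.mean()].mean()],[323,157],[322,195],[195,34],[424,61]],.072,c)
print(p.round(4)); d=p[2]-p[1];print(np.degrees(np.arctan2(d[1],d[0])))
print(p[:,:2][4]-p[3][:2])
d=p[6]-p[3];print(np.degrees(np.arctan2(d[1],d[0])));d=p[5]-p[3];print(np.degrees(np.arctan2(d[1],d[0])))
```

```text
124 322.2258064516129 177.8709677419355 165 192 320 324
[[0.5345 0.0559 0.072 ]
 [0.5364 0.0625 0.072 ]
 [0.5325 0.049  0.072 ]
 [0.5416 0.0757 0.072 ]
 [0.5289 0.0389 0.072 ]
 [0.466  0.2166 0.072 ]
 [0.656  0.1322 0.072 ]]
-106.25870194099782
[-0.01272643 -0.03682644]
26.254591469266458
118.23141161755136
```

```bash
python3 -m creep '[0.3,0.1,5,0,-0.3,0.3,0.1,10,0,0,0.3,0.1,14,0,0.2,0.3,0.1,18,0,0.4,0.3,0.1,18.5,0,0.4]'
python3 -m creep '[0,0,0,0,0.6,0,0,0,0,0.6,0,0,0,0,0.6]'
python3 - <<'E'
from h import *
s=state();print(s["tool_pos"],s["tool_rot"])
cv2.imwrite("pics/w2.png",grab_frame("wrist")[:,:,::-1])
E
```

```text
t: 2.65
tool_pos: [0.5331, 0.0554, 0.0441]
tool_rot: [-3.137, 0.002, 1.264]
contact_force: [-0.7, -0.6, 0.3]
finger_gap: 0.0254
grip_force: 0.0
t: 3.02
tool_pos: [0.5358, 0.0554, 0.0476]
tool_rot: [3.14, -0.001, 1.261]
contact_force: [-0.3, -0.1, 0.0]
finger_gap: 0.017
grip_force: 0.0
[0.53575389 0.05535932 0.04761287] [ 3.13951127e+00 -1.12055509e-03  1.26083895e+00]
```

View pics/w2.png

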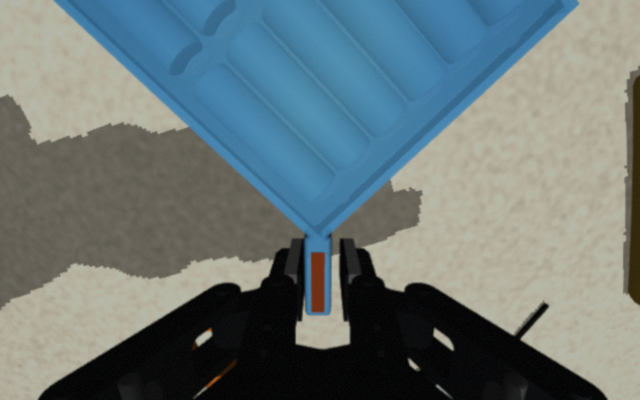

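The bar at x≈318 sits between the pads, which are at about 303 and 342, so it is nearly centred. Next I close gently.

```bash
for i in 1; do python3 -m creep '[0,-0.1,0,0,0.68,0,-0.1,0,0,0.68,0,-0.1,0,0,0.70,0,-0.1,0,0,0.70]'; python3 -m creep '[0,0,0,0,0.72,0,0,0,0,0.72]';python3 -m creep '[0,0,0,0,0.73,0,0,0,0,0.73]';python3 -m creep '[0,0,0,0,0.74,0,0,0,0,0.74]'; python3 -m creep '[0,0,0,0,0.76,0,0,0,0,0.76]'; done
```

```text
t: 3.58
tool_pos: [0.534, 0.0556, 0.0462]
tool_rot: [-3.142, 0.0, 1.261]
contact_force: [-0.5, 1.2, -0.1]
finger_gap: 0.0127
grip_force: 0.0
t: 3.82
tool_pos: [0.534, 0.0555, 0.0463]
tool_rot: [3.142, 0.0, 1.26]
contact_force: [-0.0, -0.3, -0.3]
finger_gap: 0.0121
grip_force: 1.1
t: 4.08
tool_pos: [0.534, 0.0555, 0.0463]
tool_rot: [3.142, 0.0, 1.26]
contact_force: [0.5, -0.5, -0.7]
finger_gap: 0.0119
grip_force: 11.9
t: 4.32
tool_pos: [0.534, 0.0555, 0.0463]
tool_rot: [3.142, 0.0, 1.26]
contact_force: [1.0, -0.2, 0.6]
finger_gap: 0.0115
grip_force: 22.7
t: 4.58
tool_pos: [0.534, 0.0555, 0.0463]
tool_rot: [3.142, 0.0, 1.26]
contact_force: [-0.2, -0.8, 1.4]
finger_gap: 0.0116
grip_force: 44.3
```

```bash
python3 -m creep '[0,0,0,0,0.735,0,0,0,0,0.735,0,0,-0.1,0,0.735,0,0,-0.2,0,0.735,0,0,-0.3,0,0.735]'
python3 -m creep '[0,0,-0.1,0,0.735,0,0,-0.2,0,0.735,0,0,-0.3,0,0.735,0,0,-0.4,0,0.735,0,0,-0.4,0,0.735]'
python3 - <<'E'
from h import *
for n in ("side","scene"): cv2.imwrite(f"pics/{n}1.png",grab_frame(n)[:,:,::-1])
cv2.imwrite("pics/w3.png",grab_frame("wrist")[:,:,::-1])
E
```

```text
t: 5.2
tool_pos: [0.5338, 0.0554, 0.0491]
tool_rot: [-3.141, 0.0, 1.26]
contact_force: [0.6, -1.4, -3.7]
finger_gap: 0.0112
grip_force: 30.1
t: 5.82
tool_pos: [0.534, 0.0552, 0.0535]
tool_rot: [3.141, 0.0, 1.26]
contact_force: [-0.6, -3.1, -2.1]
finger_gap: 0.0115
grip_force: 30.4
```

View pics/w3.png

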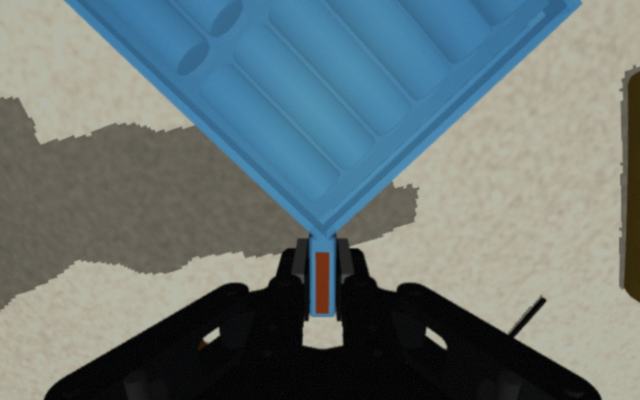

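```bash
python3 -m creep '[0,0,-0.1,0,0.735,0,0,-0.2,0,0.735,0,0,-0.3,0,0.735,0,0,-0.4,0,0.735,0,0,-0.5,0,0.735]'
python3 -m creep '[0,0,-0.1,0,0.735,0,0,-0.2,0,0.735,0,0,-0.3,0,0.735,0,0,-0.4,0,0.735,0,0,-0.4,0,0.735]'
python3 -m creep '[0,0,-0.1,0,0.735,0,0,-0.2,0,0.735,0,0,-0.3,0,0.735,0,0,-0.4,0,0.735,0,0,-0.4,0,0.735]'
python3 - <<'E'
from h import *
L=[]
for n,roi in (("scene",(310,130,395,205)),("side",(270,140,350,215))):
    im=grab_frame(n)[:,:,::-1]; x0,y0,x1,y1=roi; cv2.imwrite(f"pics/{n}2.png",im)
    L.append(cv2.resize(im[y0:y1,x0:x1],(400,375),interpolation=2))
cv2.imwrite("pics/crops2.png",np.hstack(L))
E
```

```text
t: 6.6
tool_pos: [0.5342, 0.0564, 0.0584]
tool_rot: [3.142, -0.001, 1.261]
contact_force: [0.3, -0.0, -1.9]
finger_gap: 0.0115
grip_force: 31.9
t: 7.22
tool_pos: [0.5339, 0.056, 0.0623]
tool_rot: [-3.141, -0.0, 1.261]
contact_force: [-0.5, 2.7, -3.4]
finger_gap: 0.0113
grip_force: 33.5
t: 7.85
tool_pos: [0.534, 0.0556, 0.0663]
tool_rot: [3.142, -0.0, 1.261]
contact_force: [-0.2, 3.8, -4.2]
finger_gap: 0.0113
grip_force: 36.5
```

View pics/crops2.png

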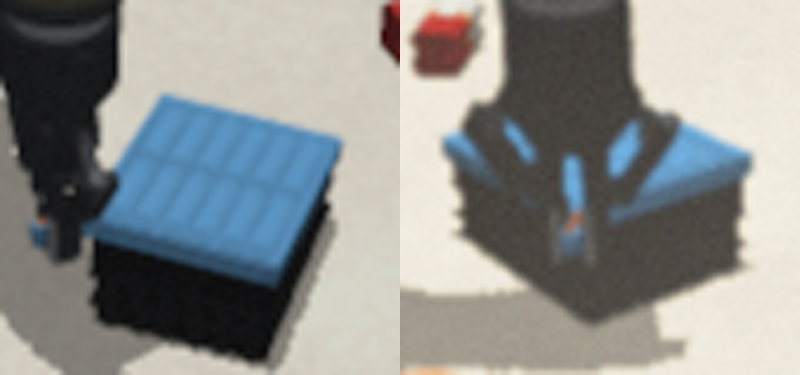

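Run:
```python
from h import *
cv2.imwrite("pics/w4.png",grab_frame("wrist")[:,:,::-1])
for n in ("w2","w3","w4"):
    hsv=cv2.cvtColor(cv2.imread(f"pics/{n}.png"),cv2.COLOR_BGR2HSV)
    m=np.zeros((400,640),bool);m[225:340,295:345]=1
    r=big(m&((hsv[...,0]<20)|(hsv[...,0]>170))&(hsv[...,1]>100));ys,xs=np.nonzero(r)
    print(n,len(xs),xs.min(),xs.max(),ys.min(),ys.max())
    b=big((hsv[...,0]>95)&(hsv[...,0]<120)&(hsv[...,1]>110)&(hsv[...,2]>80))
    for y in (3,50,100,150,200): q=np.nonzero(b[y])[0];print(y,q.min(),q.max(),end='; ')
    print(np.nonzero(b.any(1))[0].max())
for n in("scene","side"):
  for k in (0,2):
    hsv=cv2.cvtColor(cv2.imread(f"pics/{n}{k}.png"),cv2.COLOR_BGR2HSV)
    m=np.zeros((400,640),bool);m[165:200,295:335]=1
    r=big(m&((hsv[...,0]<20)|(hsv[...,0]>170))&(hsv[...,1]>90));ys,xs=np.nonzero(r); print(n,k,len(xs),xs.min(),xs.max(),ys.min(),ys.max(),xs.mean(),ys.mean())
```

```text
w2 708 311 323 253 311
3 58 577; 50 108 527; 100 162 473; 150 215 419; 200 270 365; 314
w3 753 316 328 253 312
3 68 580; 50 117 531; 100 170 477; 150 222 423; 200 276 369; 315
w4 750 315 327 251 312
3 76 573; 50 124 523; 100 175 471; 150 226 418; 200 278 365; 316
scene 0 8 295 295 184 191 295.0 187.5
scene 2 8 295 295 184 191 295.0 187.5
side 0 6 304 305 188 191 304.5 189.5
side 2 2 304 305 183 184 304.5 183.5
```

View pics/w4.png

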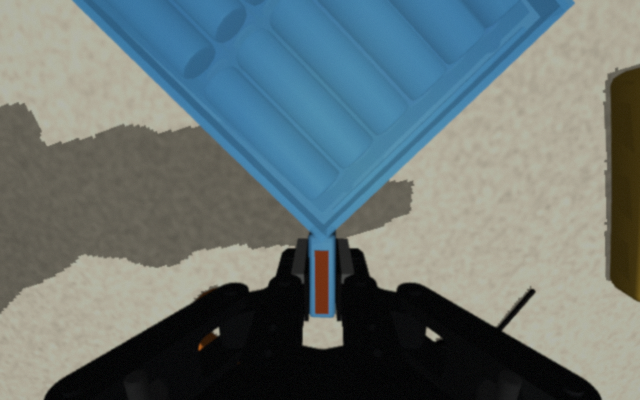

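Run:
```python
from h import *
from scipy.optimize import brentq
c=get_calibration("wrist");s=state()
print(s["tool_pos"],s["contact_force"])
L=np.array([[y0[1],y0[0]] for y0 in ((3,76),(50,124),(100,175),(150,226),(200,278))],float)
R=np.array([[573,3],[523,50],[471,100],[418,150],[365,200]],float)
a=np.array([.306,.952,0])  # towards far corner
p0=np.array([.534,.0556,s["tool_pos"][2]+.0187+.0075])
L=np.array([[x,y] for y,x in((3,76),(50,124),(100,175),(150,226),(200,278))],float)
def ang(t):
    n=np.array([0,0,1])*np.cos(t)+a*np.sin(t) # far side lower for t>0
    v=[]
    for q in(L,R):
        o,d=ray("wrist",q,c); p=o+d*((p0-o)@n/(d@n))[:,None]
        w=p[0]-p[-1];v.append(w/np.linalg.norm(w))
    return np.degrees(np.arccos(v[0]@v[1]))-90
for t in(0,.03,.06,.085,.11):print(t,ang(t))
```

```text
[0.53394512 0.05560311 0.06624692] [-1.83737444  4.10718704 -3.64259482]
0 -2.1483273418880913
0.03 -1.3788865746022907
0.06 -0.6702974605009899
0.085 -0.12531789615603373
0.11 0.3790608183514621
```

The tab has stayed put in the pads, so it is 20 mm up. The measured tilt of about 0.09 rad matches a far corner that is still down, so I tighten and lift.

```bash
python3 -m creep '[0.1,0,0,0,0.8,0.15,0,0,0,1,0.15,0,0,0,1,0.15,0,-0.15,0,1,0.15,0,-0.3,0,1]'
python3 -m creep '[0,0,-0.2,0,1,0,0,-0.4,0,1,0,0,-0.6,0,1,0,0,-0.8,0,1,0,0,-1,0,1]'
python3 -m creep '[0,0,-0.4,0,1,0,0,-0.8,0,1,0,0,-1.2,0,1,0,0,-1.6,0,1,0,0,-2,0,1]'
python3 - <<'E'
from h import *
s=state();print(s["tool_pos"],s["contact_force"],s["torque"])
cv2.imwrite("pics/side3.png",grab_frame("side")[:,:,::-1])
cv2.imwrite("pics/s3.png",cv2.resize(grab_frame("scene")[120:210,300:400,::-1],(600,540),interpolation=2))
cv2.imwrite("pics/w5.png",grab_frame("wrist")[:,:,::-1])
E
```

```text
t: 8.62
tool_pos: [0.5347, 0.0565, 0.0695]
tool_rot: [3.141, 0.0, 1.26]
contact_force: [0.7, -0.3, -0.6]
finger_gap: 0.0107
grip_force: 59.4
t: 9.25
tool_pos: [0.5345, 0.057, 0.0794]
tool_rot: [3.142, -0.0, 1.261]
contact_force: [0.2, 0.4, -0.4]
finger_gap: 0.0106
grip_force: 59.5
t: 9.88
tool_pos: [0.5345, 0.057, 0.0996]
tool_rot: [3.142, -0.0, 1.261]
contact_force: [-0.4, -0.0, -0.0]
finger_gap: 0.0111
grip_force: 59.5
[0.53447361 0.05697578 0.09959726] [-0.39600346 -0.00713063 -0.02398302] [-0.07547511 -0.00394557 -0.00825639]
```

View pics/s3.png

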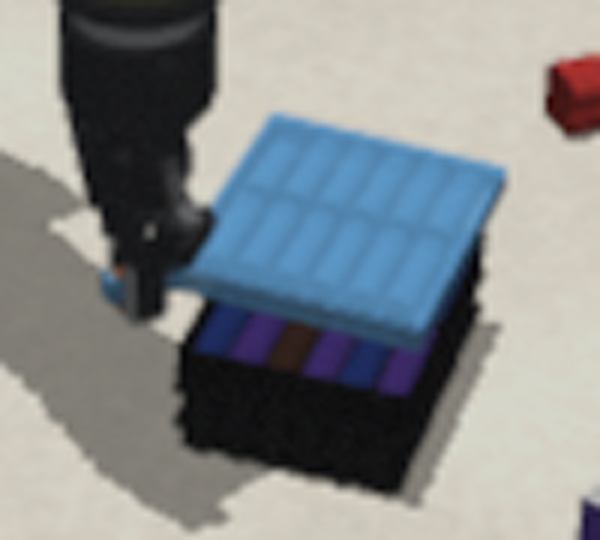

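The cover is clear of the trays, and the stack still stands in place with its cells visible. I raise it and carry it to the panel.

```bash
python3 -m creep '[0,0,-1,0,1,0,0,-2,0,1,0,0,-3,0,1,0,0,-3.8,0,1,-0.8,0.2,-4,0,1]'
python3 -m creep '[-2,0.6,0,0,1,-4.5,1.3,0,0,1,-7,2,0,0,1,-9.8,2.7,0,0,1,-12.6,3.5,0,0,1]'
python3 -m creep '[-2.8,0.8,0,0,1,-5.6,1.5,0,0,1,-8.4,2.3,0,0,1,-11,3,0,0,1,-13.1,3.6,0,0,1]'
python3 -m creep '[-2.6,0.7,0.5,0,1,-5.2,1.4,1,0,1,-7.8,2.1,2,0,1,-10,2.8,2.8,0,1,-11.5,3.2,3.3,0,1]'
python3 -m creep '[-0.8,0.2,0.2,0,1,-1.3,0.3,0.3,0,1,-1.3,0.3,0.3,0,1,-1.3,0.3,0.3,0,1]'
python3 - <<'E'
from h import *
s=state();print(s["t"],s["tool_pos"],s["contact_force"])
for n in("wrist","side","scene"): cv2.imwrite(f"pics/{n}F.png",grab_frame(n)[:,:,::-1])
import json;c=get_calibration("wrist")
im=cv2.imread("pics/wristF.png");hsv=cv2.cvtColor(im,cv2.COLOR_BGR2HSV)
b=big((hsv[...,0]>95)&(hsv[...,0]<120)&(hsv[...,1]>110)&(hsv[...,2]>80))
E1=[];E2=[]
for y in (3,50,100,150,200): q=np.nonzero(b[y])[0];E1.append([q.min(),y]);E2.append([q.max(),y])
print(E1,E2)
yaw=s["tool_rot"][2];a=np.array([np.cos(yaw),np.sin(yaw),0]);p0=s["tool_pos"]+[0,0,.0262]
for t in(0,.06,.09,.12,.15,.2):
    n=np.array([0,0,1])*np.cos(t)+a*np.sin(t);v=[]
    for q in(E1,E2):
        o,d=ray("wrist",q,c);p=o+d*((p0-o)@n/(d@n))[:,None];w=p[0]-p[-1];v.append(w/np.linalg.norm(w))
    print(t,np.degrees(np.arccos(v[0]@v[1]))-90)
f=np.hstack([cv2.imread("pics/sideF.png")[100:340,180:480],cv2.imread("pics/sceneF.png")[100:340,150:450]]);cv2.imwrite("pics/F.png",f)
E
```

```text
t: 10.65
tool_pos: [0.5342, 0.0492, 0.14]
tool_rot: [3.141, -0.001, 1.262]
contact_force: [0.5, 0.2, -0.6]
finger_gap: 0.0113
grip_force: 59.5
t: 11.28
tool_pos: [0.5283, -0.0834, 0.1391]
tool_rot: [-3.141, 0.0, 1.26]
contact_force: [-0.2, -0.2, -1.2]
finger_gap: 0.0108
grip_force: 59.5
t: 11.9
tool_pos: [0.5223, -0.2196, 0.1391]
tool_rot: [-3.141, 0.001, 1.259]
contact_force: [-0.3, -0.6, -0.4]
finger_gap: 0.0105
grip_force: 59.5
t: 12.52
tool_pos: [0.5175, -0.3386, 0.1056]
tool_rot: [-3.141, 0.0, 1.259]
contact_force: [0.1, 0.3, 0.1]
finger_gap: 0.011
grip_force: 59.5
t: 13.02
tool_pos: [0.5177, -0.3494, 0.1035]
tool_rot: [3.141, -0.0, 1.261]
contact_force: [1.3, 0.6, -0.7]
finger_gap: 0.0109
grip_force: 59.5
13.025 [ 0.51770387 -0.34944605  0.10353211] [ 1.30529276  0.61957495 -0.73673657]
[[np.int64(73), 3], [np.int64(122), 50], [np.int64(173), 100], [np.int64(226), 150], [np.int64(278), 200]] [[np.int64(572), 3], [np.int64(525), 50], [np.int64(474), 100], [np.int64(419), 150], [np.int64(366), 200]]
0 -2.009516624835186
0.06 -0.5275201547277817
0.09 0.12342901328314326
0.12 0.7160454656181656
0.15 1.2514725526817472
0.2 2.019534984263757
```

View pics/F.png

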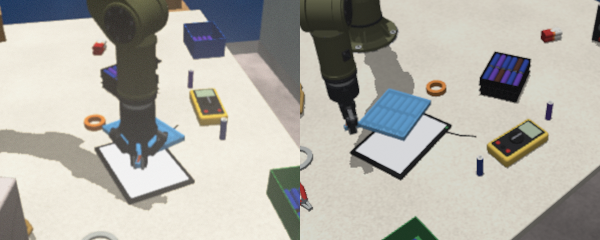

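The cover hangs over the panel, tilted about 0.085 rad. By tool position its centre is near (0.546, -0.227, 0.110), against a panel centre of about (0.545, -0.225, 0.010). The trays and bystanders look undisturbed.

Run:
```python
from h import *
print(plane("scene",[[245,213]],.117))
print(job_done())
```

```text
[[ 0.54790114 -0.23454961  0.117     ]]
the job is handed in; nothing more can be done
None
```

The cover was peeled off tab-corner first and handed in, still gripped, about 10 cm above the middle of the panel and about 5° off level; by camera the trays and other items looked unmoved, and no verdict was returned.

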